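# Hang the scoop caddy on the stall rail at its pointer

## Robot

A 6-joint arm with a two-finger parallel gripper is mounted at the origin on the work surface. World frame = base frame: x ahead of the robot, y to its left, z up, the work surface at z = 0. Lengths are in m, angles in rad, forces in N, time in s.
With the tool pointing down it reaches from about 0.325 to 0.9 m from the base axis. Payload 6.1 kg.
Tool frame: the origin (TCP) lies midway between the tips of the shut fingers; the grasp point (between the pads) lies 19 mm behind it; z points along the fingers, y is the line along which they close (so a half turn about z gives the same grasp; the last joint's range is limited). The gripper opens to 85 mm and grips with 20 to 120 N. Pads are 22 mm wide; open, the fingers measure 114 mm over their backs; the gripper's body (76 mm by 85 mm) begins 54 mm behind the grasp point. The pads swing forward as they close: fully open they stand 13 mm farther back than shut.
Start: joints at [1.126, 0.22, 1.526, -0, 1.395, -0.126], TCP at [0.196, 0.594, 0.231] pointing down, gripper open.
Joint ranges: [-2.98, 2.98], [-0.91, 2.08], [0.09, 2.57], [-1.24, 4.39], [0.2, 2.65], [-2.68, 2.68]. Speed limits (rad/s): [2.57, 2.57, 3.01, 3.14, 3.14, 3.14].

## Interface

Orientations are given as [roll, pitch, yaw] about the fixed x, y, z axes, in that order (R = Rz(yaw) Ry(pitch) Rx(roll)).
In Python, from plant import movep, move_l, set_joints, gripper_to, hold, inverse_kinematics, observe, get_image, get_calibration, Unreachable, job_done gives the robot as it stands. Calls block until the motion is done:
- movep(position, orientation): joint-space move of the TCP to a pose.
- move_l(position, feed=0.15, rotation=None, max_force=None): straight line of the TCP; rotation=None keeps the orientation; feed is the mean speed in m/s. With max_force (N) it stops when the force on the tool has changed by that much, and returns True; else False.
- set_joints(angles): joint-space move.
- gripper_to(opening, f_grip=None): finger opening in m; f_grip is the grip in N (None keeps the last); returns when the fingers have stopped.
- hold(seconds).
- inverse_kinematics(position, orientation): joint angles nearest the present ones, or None.
- observe(): the state.
- get_image(name): name is "side" or "top" or "wrist"; returns (picture, depth): 384x512x3 uint8, red, green, blue; 384x512 float32, m along the optical axis (not along the pixel's ray), 0 where there is no reading.
- get_calibration(name): a dict with "intrinsics" (3x3 intrinsics, pixels), "world_from_camera" (4x4, takes a point from camera to world coordinates). Camera axes: x right, y down, z forward; pixel columns grow to the right and rows downward; lengths in m; the calibration is good to about 2 mm. A picture is of the moment at which its call begins: read the wrist's pose just before it. get_calibration takes no time and is no camera call; for the wrist camera it gives the pose at the moment of the call.
A pose or a line that the arm cannot do raises Unreachable and nothing moves.
- job_done(): hands the job in; it is judged then, once.
The state is a dict: "time_s": time; "q": joint angles; "joint_velocities": joint speeds; "joint_torque": joint torques, N m; "eef_pos": TCP position; "tcp_rot": TCP orientation; "ft_force": force on the tool from outside, world axes, zero at the start; "torque": the same for the moment, N m; "opening": finger opening in m; "grasp_force": force on a finger pad.
Only numpy, scipy, OpenCV 4.12 (cv2) and the standard library are available. Lean on these libraries where they do the work, as an engineer would, in place of code of your own. Each camera call takes 0.05 s, during which the arm holds its last target. There are 200 camera calls.

## Task

Of the two steel caddies on the counter, take the one with the hook on its back and hook it over the upper bar of the rack, about a hand's width (100 mm) or more to one side of the pointer, its tray on the robot's side and its back against the lower bar. Then slide it along the bar, without lifting it off, until the hook is in line with the pointer (within about 10 mm), and let go so that it hangs upright and still. Leave the other things on the counter where they are.

Things in the scene. Friction and masses are not known exactly. Their poses are not given: they have to be found in the camera images.
- rail_mid (a point): middle of the axis of the rack's upper bar: fixed, level, steel, 12 mm thick, 190 mm above the counter, 458 mm free length between the end posts. y runs along the bar, x points level away from the robot, z up. The rack's place and yaw vary.
- pointer_tip (a point): tip of the fixed pointer that marks the place: upright steel stem 8 mm thick with a cone head 20 mm wide, on a foot 50 mm wide; tip 185 mm above the counter, 5 mm below the bar's axis and 35 mm beyond it (+x of rail_mid), anywhere up to 100 mm to either side of the bar's middle. Axes parallel to rail_mid's.
- caddy_grip (a point): centre of the black upright grip tab on top of the hooked caddy, 149 mm above the caddy's underside: 10 mm thick along x, 32 mm wide along y, 52 mm tall; can be gripped from above across either. Axes as caddy, z up, tray at -x of the tab. The centre of mass lies about 20 mm from the tab towards the tray.
- caddy_hook (a point): middle of the hook's underside, 120 mm above the caddy's underside, 10 mm at +x and 29 mm below caddy_grip; same axes. The hook is an upside-down U, 30 mm wide (y), 4 mm thick: throat 22 mm along x (11 mm either side of this point) between back plate and a lip reaching 28 mm below this point. Hung, this point lies 6 mm above the bar's axis and about 5 mm at -x of it, leaning about 0.1 rad.
- plain_grip (a point): centre (149 mm above the counter) of the tab of the other caddy, alike in tray, plate and tab, but with no hook. Loose; leave it. It stands on the other side of the counter.
- calculator: loose desk calculator, 150 by 110 by 16 mm, lying in front of the rack; origin under its centre. Leave it.
- bowl: loose white bowl, 110 mm wide, 45 mm high; origin under its centre. Leave it.
- jar: loose amber jar, 72 mm wide, 120 mm high, beyond the left caddy place; origin under its centre. Leave it.
- carton: loose cardboard carton, 60 by 100 by 50 mm, beyond the right caddy place; origin under its centre. Leave it.
- water: loose water bottle, 64 mm wide, 200 mm high, at the right; origin under its centre. Leave it.
- caddy: the whole hooked caddy, loose, rigid, 0.25 to 0.5 kg, upright at the start, left or right, yaw varies; origin under the tray's centre. Open steel tray 70 (x) by 90 (y) by 55 mm high; back plate 60 mm wide, 4 mm thick, 124 mm high at its +x side; tab above the plate, hook beyond it (+x). 174 mm high in all. Hung, +x must point away from the robot, as the bar's x does.
- rack: the whole rack, fixed; origin on the counter under rail_mid, same axes. End posts 22 by 12 mm, 200 mm high, centred 235 mm either side of the middle, feet 70 mm deep (x) and 50 mm wide. A lower bar, also 12 mm thick, runs parallel to the upper one, 75 mm lower and 3 mm nearer the robot; a hung caddy's back leans on it.
Mind the look-alikes: they are no part of the job. Leave any yellow look-alike of the caddy alone. Of the things shaped like the part that bears pointer_tip, the bare steel one is meant.

How it is judged:
On the way:
1. the hooked caddy hangs on the upper bar, at least 60 mm to one side of the pointer (x of caddy_hook in the frame of rail_mid between -0.01 and 0.01 m and z of caddy_hook in the frame of rail_mid between -0.001 and 0.011 m and y of caddy_hook in the frame of rail_mid between -0.2 and 0.2 m and angle between caddy_hook's own z axis and vertical below 0.2 rad and contact force between caddy and rack above 0.5 N and (y of caddy_hook in the frame of pointer_tip above 0.06 m or y of caddy_hook in the frame of pointer_tip below -0.06 m)), for 0.2 s.
At the end, for the whole second after the job is handed in: the caddy's hook rests on the upper bar, tray on the robot's side, upright within 0.2 rad, within 12 mm of the pointer along the bar, at rest (x of caddy_hook in the frame of rail_mid between -0.01 and 0.01 m and z of caddy_hook in the frame of rail_mid between -0.001 and 0.011 m and y of caddy_hook in the frame of rail_mid between -0.2 and 0.2 m and angle between caddy_hook's own z axis and vertical below 0.2 rad and contact force between caddy and rack above 0.5 N and y of caddy_hook in the frame of pointer_tip between -0.012 and 0.012 m and linear speed of caddy below 0.02 m/s and angular speed of caddy below 0.15 rad/s); the robot touches nothing.
It fails at once if the caddy's hook is off the bar (20 to 70 mm above its seat) within 45 mm of the pointer along the bar, instead of being slid there (y of caddy_hook in the frame of pointer_tip between -0.045 and 0.045 m and x of caddy_hook in the frame of rail_mid between -0.03 and 0.03 m and z of caddy_hook in the frame of rail_mid between 0.036 and 0.076 m).
It fails at once if another loose thing on the counter is moved more than 25 mm (distance of any of plain_grip, calculator, bowl, jar, carton, water from where it was at the start of the episode above 0.025 m).
It also fails if it takes over 45 s, if anything falls off the work surface, if the arm or the gripper's body presses on something with over 40 N, if the wrist force passes 120 N, or if a joint passes its speed limit or range.

## Working session

There is one attempt and no reset: what is moved stays moved. The work goes in short steps, each a Python script; the robot and the scene stay as the last script left them, time stands still between calls to the robot, and variables do not carry over. Pictures are saved under pics/ and viewed, at most 10 in all, crops included, and the job is handed in when it is done.

```bash
mkdir -p pics; ls; cat > h.py <<'E'
import numpy as np, cv2
from plant import *
def snap(n,f):
    c=get_calibration(n); im,d=get_image(n)
    cv2.imwrite(f'pics/{f}.png',im[:,:,::-1]); np.savez(f'pics/{f}.npz',im=im,d=d,K=c['intrinsics'],T=c['world_from_camera'])
def cloud(f):
    z=np.load(f'pics/{f}.npz'); d=z['d'];K=z['K'];T=z['T']
    v,u=np.mgrid[:d.shape[0],:d.shape[1]]
    P=np.stack([(u-K[0,2])/K[0,0]*d,(v-K[1,2])/K[1,1]*d,d],-1)@T[:3,:3].T+T[:3,3]
    P[d==0]=np.nan
    return z['im'],P
E
python3 - <<'E'
from h import *
for n in ('top','side'):
    snap(n,n+'0'); print(n,get_calibration(n))
a=cv2.imread('pics/top0.png');b=cv2.imread('pics/side0.png')
print(observe()['time_s'])
E
```

```text
pics
top {'intrinsics': array([[388.99066137,   0.        , 254.37133381],
       [  0.        , 388.99066137, 193.3978225 ],
       [  0.        ,   0.        ,   1.        ]]), 'world_from_camera': array([[-2.23503059e-02, -9.89524162e-01,  1.42626775e-01,
         2.96330094e-01],
       [-9.99739997e-01,  2.27660209e-02,  1.28330061e-03,
        -4.16493906e-02],
       [-4.51690111e-03, -1.42561010e-01, -9.89775710e-01,
         1.42976445e+00],
       [ 0.00000000e+00,  0.00000000e+00,  0.00000000e+00,
         1.00000000e+00]])}
side {'intrinsics': array([[419.05295612,   0.        , 260.47857232],
       [  0.        , 419.05295612, 189.26220877],
       [  0.        ,   0.        ,   1.        ]]), 'world_from_camera': array([[ 0.77728014, -0.46788962,  0.42061251, -0.0778774 ],
       [-0.62894122, -0.56043937,  0.53883267, -0.69100098],
       [-0.01638641, -0.68336448, -0.72989347,  1.03532141],
       [ 0.        ,  0.        ,  0.        ,  1.        ]])}
0.1
```

View pics/top0.png

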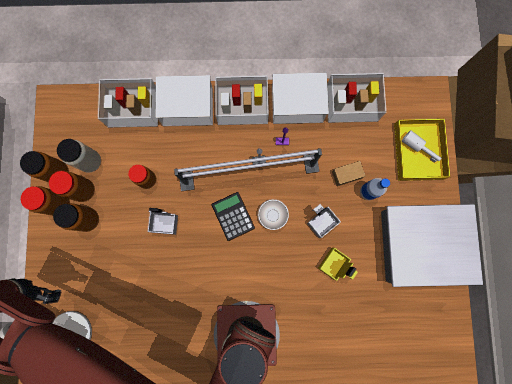

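View pics/side0.png

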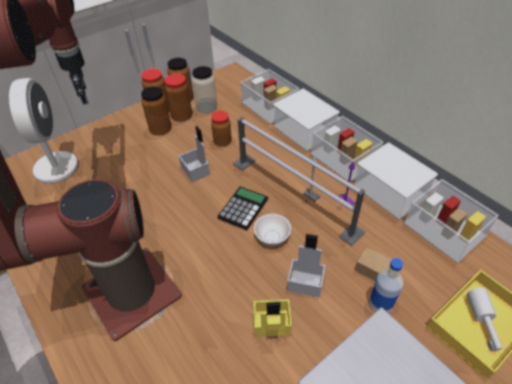

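The top view shows the rack from (186,182) to (315,160), the steel pointer at (258,155), a purple decoy at (283,138), and caddies at (163,222) and (322,220). The yellow look-alike is at (337,264). I'll zoom in on both caddies to find the hook.

```bash
python3 - <<'E'
from h import *
a=cv2.imread('pics/top0.png');b=cv2.imread('pics/side0.png')
cr=[a[195:245,138:188],a[195:245,297:347],b[120:190,170:240],b[225:305,275:355]]
m=[cv2.resize(c,(390,295),interpolation=cv2.INTER_CUBIC) for c in cr]
cv2.imwrite('pics/z.png',np.vstack([np.hstack(m[:2]),np.hstack(m[2:])]))
im,P=cloud('top0')
# bar: points z in .17-.21 around rack
v,u=np.mgrid[:384,:512]
B=(u>170)&(u<330)&(v>140)&(v<195)
hsv=cv2.cvtColor(im,cv2.COLOR_RGB2HSV)
for lo,hi in((.185,.204),(.105,.13)):
    m=B&(P[...,2]>lo)&(P[...,2]<hi); q=P[m]; 
    print(m.sum(), q.mean(0)); 
    w,V=np.linalg.eigh(np.cov(q[:,:2].T)); d=V[:,1]; t=(q[:,:2]-q[:,:2].mean(0))@d; print(d,t.min(),t.max(),np.sqrt(w))
m=B&(u>248)&(u<268)&(v<162)
for vv in range(146,162):
    print(vv,[('%.3f'%x) for x in P[vv,250:268,2]])
for n,(u0,u1,v0,v1) in dict(L=(140,186,198,242),R=(300,346,198,242)).items():
    s=P[v0:v1,u0:u1].reshape(-1,3); c=im[v0:v1,u0:u1].reshape(-1,3)
    for lo,hi in((.155,.19),(.11,.13),(.045,.06)):
        k=(s[:,2]>lo)&(s[:,2]<hi); print(n,lo,k.sum(),s[k].mean(0),s[k].min(0),s[k].max(0),c[k].mean(0))
E
```

```text
575 [ 0.58188252 -0.02187539  0.19429831]
[-0.11899572  0.99289477] -0.2391707315500822 0.24167141117310723 [0.00411996 0.1451009 ]
489 [ 0.57951259 -0.02259645  0.11882291]
[-0.12040339  0.99272505] -0.23803190509032776 0.23831934772585134 [0.00510766 0.13874853]
146 ['-0.003', '0.000', '0.000', '-0.003', '-0.000', '0.001', '-0.002', '-0.003', '-0.004', '0.000', '0.000', '-0.003', '-0.006', '0.004', '0.004', '0.001', '-0.001', '-0.002']
147 ['0.003', '-0.002', '-0.007', '-0.006', '-0.003', '-0.005', '-0.009', '-0.001', '-0.005', '-0.003', '0.001', '0.004', '0.003', '-0.001', '-0.000', '0.000', '0.001', '0.002']
148 ['-0.005', '0.001', '-0.000', '-0.006', '-0.003', '-0.004', '0.000', '0.004', '-0.003', '0.162', '0.005', '-0.001', '0.000', '-0.002', '-0.003', '0.001', '-0.003', '-0.003']
149 ['-0.002', '0.001', '-0.004', '-0.000', '0.001', '0.001', '0.001', '0.169', '0.173', '0.183', '0.177', '0.165', '-0.000', '0.001', '0.004', '-0.001', '-0.003', '-0.003']
150 ['-0.000', '0.003', '-0.001', '-0.000', '-0.004', '-0.005', '-0.006', '0.171', '0.176', '0.176', '0.182', '0.170', '0.005', 
[... 2186 characters left out ...]
30337 0.12938218] [ 98.35294118  97.17647059 102.47058824]
L 0.045 86 [0.39248201 0.29366508 0.0533517 ] [0.36016772 0.24402696 0.0463381 ] [0.43627003 0.33942001 0.05979432] [143.53488372 141.94186047 150.72093023]
R 0.155 34 [ 0.41578458 -0.26253395  0.17139067] [ 0.40512099 -0.27796386  0.15547452] [ 0.42794894 -0.24927871  0.17769395] [51.17647059 50.58823529 53.64705882]
R 0.11 64 [ 0.42539047 -0.25472011  0.12286639] [ 0.39615156 -0.28741784  0.11315159] [ 0.44343273 -0.23789655  0.12989559] [166.75    165.71875 172.03125]
R 0.045 78 [ 0.38136911 -0.29024192  0.05304361] [ 0.3377057  -0.34004822  0.04507817] [ 0.43579462 -0.23064056  0.05993819] [162.96153846 158.47435897 160.35897436]
```

View pics/z.png

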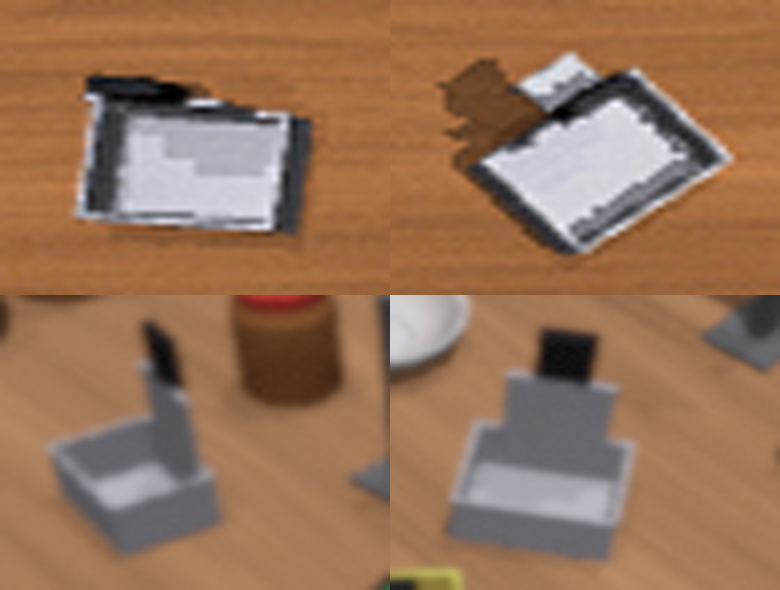

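The right caddy has the hook: a steel patch behind its tab at top-view (318,207). I'll move above it and use the wrist camera to refine its pose and the rack's.

```bash
python3 - <<'E'
from h import *
o=observe(); print(o['tcp_rot'])
c=get_calibration('wrist')['world_from_camera']; print(c, o['eef_pos'])
q=inverse_kinematics([.38,-.2,.42],[np.pi,0,o['tcp_rot'][2]]); print(q)
for y in (np.pi/2,-np.pi/2,0,np.pi): print(y,inverse_kinematics([.38,-.2,.42],[np.pi,0,y]),inverse_kinematics([.46,-.05,.42],[np.pi,0,y]))
E
```

```text
[-3.13981399e+00 -2.31931698e-04  2.82287100e+00]
[[ 0.313353    0.90254965  0.29532022  0.11973344]
 [ 0.94963559 -0.29733554 -0.09891322  0.61697618]
 [-0.0014649   0.31144134 -0.95026425  0.37247253]
 [ 0.          0.          0.          1.        ]] [0.19561993 0.59300551 0.2302723 ]
[-0.66855406 -0.31030537  1.69315198  0.          1.75874604 -1.92062874]
1.5707963267948966 [-0.66855406 -0.31030537  1.69315198  0.          1.75874604 -0.66855406] [-0.27896736 -0.2269911   1.62643526  0.          1.74214849 -0.27896736]
-1.5707963267948966 [-6.68554057e-01 -3.10305368e-01  1.69315198e+00 -4.44089210e-16
  1.75874604e+00  2.47303860e+00] None
0 [-6.68554057e-01 -3.10305368e-01  1.69315198e+00 -4.44089210e-16
  1.75874604e+00  9.02242270e-01] [-2.78967359e-01 -2.26991102e-01  1.62643526e+00 -4.44089210e-16
  1.74214849e+00  1.29182897e+00]
3.141592653589793 [-0.66855406 -0.31030537  1.69315198  0.          1.75874604 -2.23935038] [-0.27896736 -0.2269911   1.62643526  0.          1.74214849 -1.84976369]
```

```bash
python3 - <<'E'
from h import *
movep([.40,-.27,.40],[np.pi,0,2.1]); snap('wrist','wA')
movep([.53,-.06,.50],[np.pi,0,np.pi/2]); snap('wrist','wB')
print(get_calibration('wrist')['intrinsics'],observe()['time_s'])
cv2.imwrite('pics/w.png',np.hstack([cv2.resize(cv2.imread(f'pics/{n}.png'),(400,300)) for n in('wA','wB')]))
E
```

```text
[[325.38988646   0.         253.4956032 ]
 [  0.         325.38988646 193.06758593]
 [  0.           0.           1.        ]] 4.4
```

View pics/w.png

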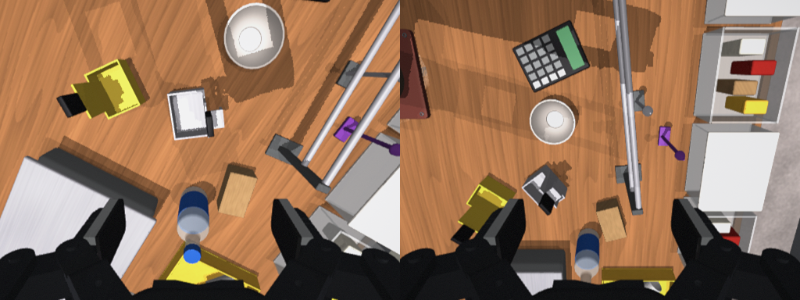

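wA shows the hooked caddy at half-scale (192,112), with the hook at +x of its black tab. wB shows the bar running down through u≈625 and the steel pointer at (642,103). Next I fit both.

```bash
cat > fit.py <<'E'
from h import *
v,u=np.mgrid[:384,:512]
im,P=cloud('wA')
R=(u>205)&(u<300)&(v>95)&(v<190)
def rect(m,P,t):
    r=cv2.minAreaRect(P[m][:,:2].astype(np.float32)*1000); print(t,m.sum(),np.round(r[0],1),np.round(r[1],1),r[2],'z',np.round(np.percentile(P[m][:,2],[10,50,90]),4))
Z=P[...,2]
near=R&(np.hypot(P[...,0]-.41,P[...,1]+.27)<.11)
rect(near&(Z>.165)&(Z<.185),P,'tab')
rect(near&(Z>.112)&(Z<.132),P,'hook')
rect(near&(Z>.048)&(Z<.062),P,'rim')
rect(near&(Z>.03)&(Z<.19),P,'all')
im,P=cloud('wB'); Z=P[...,2]
for lo,hi,t in((.18,.2,'up'),(.105,.125,'low')):
    m=(Z>lo)&(Z<hi)&(np.abs((P[...,0]-.582)+.12*(P[...,1]+.022))<.02)&(np.abs(P[...,1]+.022)<.2)
    q=P[m];k=np.polyfit(q[:,1],q[:,0],1);e=q[:,0]-np.polyval(k,q[:,1])
    print(t,m.sum(),k,'x at -.022',np.polyval(k,-.022),np.percentile(e,[3,97]),np.percentile(q[:,2],[5,50,95]))
# posts, in rack frame from rough
yaw=.12;ex=np.array([np.cos(yaw),np.sin(yaw)]);ey=np.array([-ex[1],ex[0]]);o=np.array([.582,-.022])
for nm in('wB','top0'):
    im,P=cloud(nm);Z=P[...,2];a=(P[...,:2]-o)@ex;b=(P[...,:2]-o)@ey
    for s in(-1,1):
        m=(Z>.19)&(Z<.21)&(abs(a)<.015)&(abs(s*b-.235)<.02)
        m2=m&((abs(a)>.008)|(Z>.198))
        if m2.sum(): print(nm,'post',s,m2.sum(),a[m2].min(),a[m2].max(),b[m2].min(),b[m2].max(),Z[m2].mean())
    m=(Z>.14)&(Z<.19)&(a>.018)&(a<.055)&(abs(b)<.12)
    if nm=='top0': m&=(u>250)&(u<270)
    print(nm,'ptr',m.sum(),a[m].mean(),b[m].mean(),b[m].min(),b[m].max(),Z[m].max(), im[m].mean(0)); k=m&(Z>Z[m].max()-.012); print('tip',a[k].mean(),b[k].mean())
E
python3 fit.py
```

```text
tab 240 [ 416.9 -265. ] [ 9.9 31.8] 37.51848602294922 z [0.172  0.1735 0.1745]
hook 396 [ 424.9 -259. ] [30.  59.7] 37.1603889465332 z [0.1227 0.1238 0.1249]
rim 395 [ 388.5 -287.1] [69.9 90.3] 37.43688201904297 z [0.051  0.0545 0.0557]
all 1331 [ 398.9 -279.2] [96.  90.3] 37.43688201904297 z [0.0403 0.1214 0.1734]
up 2220 [-0.12142625  0.58032219] x at -.022 0.5829935641927764 [-0.00533303  0.00587107] [0.19138741 0.19472507 0.19656865]
low 1462 [-0.12149732  0.5764281 ] x at -.022 0.5791010439509457 [-0.00440762  0.00468629] [0.11655436 0.11999695 0.12177164]
wB post -1 104 -0.013285484555830538 0.00779680610727239 -0.2406839478095312 -0.2284213641925315 0.19878886903189436
wB ptr 150 0.034660515663249805 -0.041045530921773994 -0.05226369599390456 -0.03310120921874948 0.1849894279606123 [114.3        108.19333333 109.29333333]
tip 0.035842763035136456 -0.0419843101256055
top0 post -1 21 -0.014495937046781466 0.007213796966273184 -0.23827726461184645 -0.2158294412374219 0.19912452611895556
top0 post 1 21 -0.013892928971549036 0.005276580187473644 0.22957655901009452 0.24032930201770228 0.19936301108899923
top0 ptr 28 0.033623358697034034 -0.04128330673100561 -0.0511735807617248 -0.03374588160901359 0.1829295294500486 [97.85714286 93.         95.57142857]
tip 0.03479771466439502 -0.04103445868612955
```

Sizes match the spec: tab 10×32, rim 70×90, bar z 0.195, pointer tip at rack x 0.035, z 0.185. Now grasp.

```bash
cat >> h.py <<'E'
yaw=np.arctan(.12145); ex=np.array([np.cos(yaw),np.sin(yaw)]); ey=np.array([-ex[1],ex[0]])
mid=np.array([.58305,-.0220])+.0005*ey; YP=-.042
def rk(a,b,z): return [*(mid+a*ex+b*ey),z]
RT=[np.pi,0,yaw+np.pi/2]
E
python3 - <<'E'
from h import *
g=[np.pi,0,.6536+np.pi/2]
movep([.4169,-.265,.26],g); move_l([.4169,-.265,.136],feed=.1)
gripper_to(0.0,60); o=observe(); print(o['opening'],o['grasp_force'],o['ft_force'],o['time_s'])
move_l([.4169,-.265,.30],feed=.12); o=observe(); print(o['opening'],o['grasp_force'],o['ft_force'])
movep(rk(-.05,-.15,.29),RT); snap('wrist','wC'); snap('side','s2'); o=observe();print(o['time_s'],o['opening'])
cv2.imwrite('pics/c2.png',np.hstack([cv2.resize(cv2.imread(f'pics/{n}.png'),(400,300)) for n in('wC','s2')]))
E
```

```text
0.009467651325640522 60.6830620765686 [ 0.87487554  1.15913326 -0.31659139] 7.7333
0.009160101127925098 60.165324211120605 [-0.17239582  1.75310354 -2.63989107]
10.15 0.009685271600276041
```

View pics/c2.png

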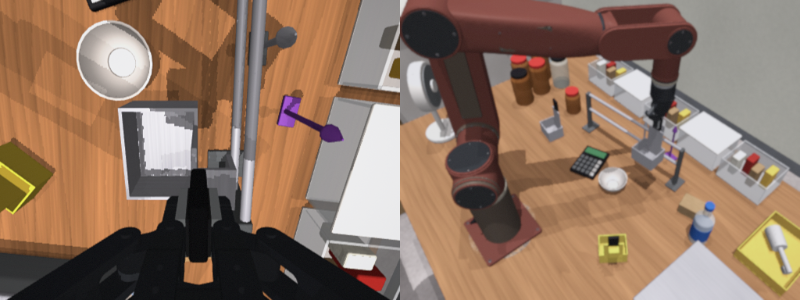

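The caddy is held upright and aligned, with the hook at (222,160) just before the bar. I'll measure the held pose, bar included.

```bash
python3 - <<'E'
from h import *
im,P=cloud('wC');Z=P[...,2];a=(P[...,:2]-mid)@ex;b=(P[...,:2]-mid)@ey
v,u=np.mgrid[:384,:512]
def rep(m,t):
    r=cv2.minAreaRect(np.stack([a[m],b[m]],-1).astype(np.float32)*1000)
    print(t,m.sum(),np.round(r[0],1),np.round(r[1],1),round(r[2],1),np.round(np.percentile(Z[m],[5,50,95]),4),'fit z=',np.round(np.linalg.lstsq(np.c_[a[m],b[m],np.ones(m.sum())],Z[m],rcond=None)[0],3))
rep((Z>.26)&(Z<.29)&(abs(b+.15)<.035)&(a>-.06)&(a<-.015)&(u>262)&(v<250),'hooktop')
rep((Z>.195)&(Z<.225)&(abs(b+.15)<.06)&(a>-.16)&(a<-.05)&(v<260),'rim')
m=(Z>.184)&(Z<.2)&(abs(a)<.012)&(abs(b+.08)<.08)&(u>300); k=np.polyfit(b[m],a[m],1); print('bar',m.sum(),k,np.polyval(k,-.1),np.percentile(Z[m],[5,50,95]),np.percentile(a[m]-np.polyval(k,b[m]),[2,98]))
m=(Z>.14)&(Z<.19)&(a>.018)&(a<.055)&(abs(b)<.12);print('ptr',m.sum(),a[m].mean(),b[m].mean())
E
```

```text
hooktop 1278 [ -36.  -144.2] [18.9 20.6] 89.8 [0.2711 0.277  0.278 ] fit z= [-0.158 -0.175  0.246]
rim 2458 [ -86.9 -150.6] [70.  90.8] 0.1 [0.196  0.2068 0.2089] fit z= [0.015 0.019 0.209]
bar 3530 [-0.00012686 -0.00058772] -0.0005750286083118452 [0.19100278 0.19468426 0.1963739 ] [-0.00501113  0.00622282]
ptr 623 0.03194579792553 -0.04427856481938279
```

```bash
python3 - <<'E'
from h import *
move_l(rk(-.0115,-.15,.29),feed=.1)
move_l(rk(-.0115,-.15,.222),feed=.08)
f0=observe()['ft_force']
r=move_l(rk(-.0115,-.15,.206),feed=.02,max_force=5)
hold(.4);o=observe(); print(r,o['eef_pos'],mid,f0,o['ft_force'],o['time_s'],((o['eef_pos'][:2]-mid)@ex,(o['eef_pos'][:2]-mid)@ey))
snap('wrist','wD');snap('side','s3')
b=cv2.imread('pics/s3.png')[60:260,200:440]
cv2.imwrite('pics/c3.png',np.hstack([cv2.resize(cv2.imread('pics/wD.png'),(400,300)),cv2.resize(b,(360,300))]))
E
```

```text
True [ 0.58967136 -0.17180289  0.21173893] [ 0.58298972 -0.02150365] [-0.28112208  0.45840379 -2.92321172] [ 0.11642818 -0.14841521  5.07172901] 12.6417 (np.float64(-0.011487789075250388), np.float64(-0.15000845424917927))
```

View pics/c3.png

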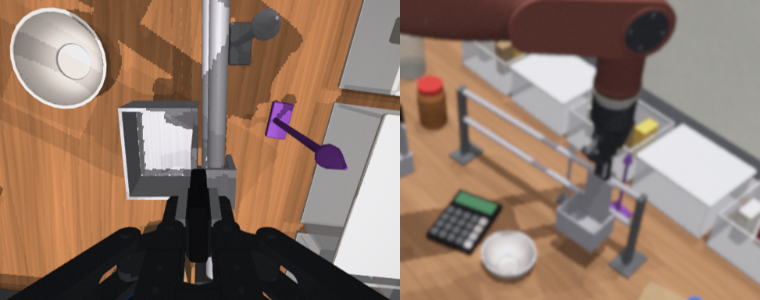

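Seated: contact came at TCP z 0.2117 (0.212 expected), and the lip at (228,180) is beyond the bar. Now I slide.

```bash
python3 - <<'E'
from h import *
z=observe()['eef_pos'][2]
im,P=cloud('wD');a=(P[...,:2]-mid)@ex;b=(P[...,:2]-mid)@ey;Z=P[...,2]
m=(Z>.165)&(Z<.19)&(a>.018)&(a<.055)&(abs(b)<.12);print('ptr',m.sum(),a[m].mean(),b[m].mean(),b[m].min(),b[m].max())
r=move_l(rk(-.0115,-.0415,z),feed=.05,max_force=25);hold(.3)
o=observe();print(r,(o['eef_pos'][:2]-mid)@ey,o['eef_pos'][2],o['ft_force'],o['time_s'])
snap('wrist','wE')
E
```

```text
ptr 844 0.03329658391058994 -0.04418843233731625 -0.05143851224353523 -0.03482326128888193
False -0.041506891589376094 0.2117777307164467 [ 0.27201867 -3.92759114  5.89500731] 15.35
```

View pics/wE.png

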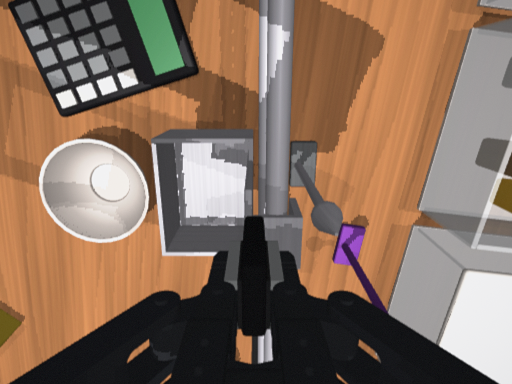

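The caddy has slid along; the pointer head is at (326,217) and the hook edge starts at (283,200). Next: check the rim against the pointer, then release and retreat.

```bash
cat > m.py <<'E'
from h import *
def meas(f):
    im,P=cloud(f);a=(P[...,:2]-mid)@ex;b=(P[...,:2]-mid)@ey;Z=P[...,2]
    for t,m in dict(ptr=(Z>.165)&(Z<.19)&(a>.02)&(a<.055)&(abs(b)<.12),rim=(Z>.11)&(Z<.145)&(a<-.015)&(a>-.12)&(abs(b+.042)<.06),tab=(Z>.235)&(Z<.265)&(abs(a)<.04)&(abs(b+.042)<.04),hook=(Z>.196)&(Z<.207)&(abs(a)<.03)&(abs(b+.042)<.03)).items():
        if m.sum()>5: print(t,m.sum(),'a',np.round(np.percentile(a[m],[1,50,99]),4),'b',np.round(np.percentile(b[m],[1,99]),4),'mid',round((np.percentile(b[m],1)+np.percentile(b[m],99))/2,4))
E
python3 - <<'E'
from m import *
meas('wE')
gripper_to(.085); z=observe()['eef_pos'][2]
hold(.3); move_l(rk(-.0115,-.0415,z+.10),feed=.1)
move_l(rk(-.03,-.06,.42),feed=.2); hold(.3)
snap('wrist','wF'); meas('wF'); snap('side','s4'); o=observe();print(o['time_s'],o['ft_force'])
b=cv2.imread('pics/s4.png')[60:260,200:440]
cv2.imwrite('pics/c4.png',np.hstack([cv2.resize(cv2.imread('pics/wF.png'),(400,300)),cv2.resize(b,(360,300))]))
E
```

```text
ptr 534 a [0.0275 0.0334 0.0422] b [-0.048  -0.0352] mid -0.0416
rim 3035 a [-0.0824 -0.0733 -0.0157] b [-0.0861  0.0034] mid -0.0413
tab 7374 a [-0.0384 -0.0107  0.0257] b [-0.055  -0.0254] mid -0.0402
hook 1691 a [-0.0166  0.0027  0.0132] b [-0.054  -0.0128] mid -0.0334
ptr 143 a [0.0274 0.0335 0.0431] b [-0.0502 -0.0359] mid -0.0431
rim 610 a [-0.0793 -0.0705 -0.0182] b [-0.0866  0.0032] mid -0.0417
tab 339 a [-0.0229 -0.0182 -0.0128] b [-0.0573 -0.0256] mid -0.0415
hook 592 a [-0.0187 -0.0008  0.0101] b [-0.0704 -0.0132] mid -0.0418
18.675 [ 0.46105587 -0.4443248  -0.48656124]
```

View pics/c4.png

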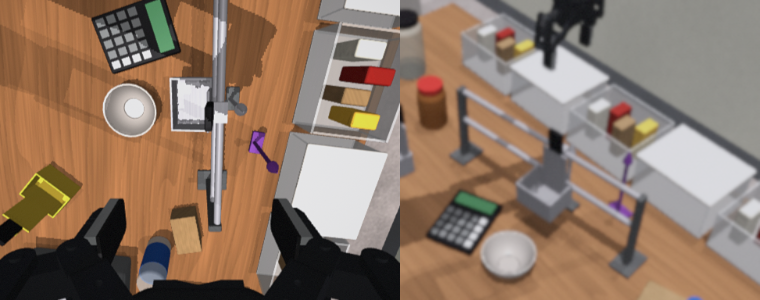

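It hangs on the bar with the hook at -0.042 and the pointer at about -0.042 to -0.043. The tray is on the robot's side and the gripper is clear. Handing in.

```bash
python3 - <<'E'
from h import *
hold(1.0); print(job_done())
E
```

```text
the job is handed in; nothing more can be done
None
```

The hooked caddy was hung on the upper bar 108 mm to one side of the pointer, slid along without lifting to within about 2 mm of it by the camera, and released to hang with the gripper clear; the job is handed in at about 20 s, and no verdict was returned.

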